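# Sweep used bur holders off the draining board into the soaking bin

### The arm

A 7-joint arm with a two-finger parallel gripper is mounted at the origin on the work surface. World frame = base frame: x ahead of the robot, y to its left, z up, the work surface at z = 0. Lengths are in m, angles in degrees, forces in N, time in s.
With the tool pointing down it reaches from about 0.4 to 0.875 m from the base axis. Payload 4.4 kg.
Tool frame: the origin (TCP) lies at the very end of the fingers, on their centre line; the grasp point (between the pads) lies 19 mm behind it (manip.grip_point_offset is the distance from the TCP to the grasp point, in m); y points along the fingers, z is the direction in which the jaws open and shut, and the axes are right-handed (so a half turn about y gives the same grasp; the last joint's range is limited). The gripper opens to 85 mm and grips with 20 to 120 N. Pads are 22 mm wide; open, the fingers measure 114 mm over their backs; the gripper's body (76 mm by 85 mm) begins 54 mm behind the grasp point. The pads swing forward as they close: fully open they stand 13 mm farther back than shut.
Start: joints at [-73.9, 36.005, 2.206, 86.941, -1.547, 57.084, -1.146], TCP at [0.221, 0.611, 0.231] pointing down, gripper open.
Joint ranges: [-175.42, 175.42], [-21.48, 121.26], [-71.46, 75.88], [10.55, 141.38], [-63.04, 243.04], [13.31, 113.54], [-168.57, 168.57]. Speed limits (degrees/s): [147.25, 147.25, 180, 180, 180, 180, 180].

### API

Orientations are given as a 3x3 rotation matrix whose columns are the frame's x, y, z axes.
In Python, from cell import monitor, optics, job_done, manip gives the robot as it stands.
- The arm moves only by the shell command python3 -m creep 'ROWS' [OPENING] [FORCE]. ROWS is JSON, a list of rows, each a list of 4 numbers: the shift along the world's x, y, z each as a share of 20 mm, from -1 to 1, then the turn about the world's z as a share of 8 degrees, from -1 to 1. A call has 1 to 8 rows; each row shifts and turns the pose as measured when the row begins; what a row does not reach is not made up. A row lasts 1/8 s, in which the tool goes at most 62.5 mm and 10.7 degrees, less where a joint would pass 70% of its speed; a pose out of reach is approached as far as the arm can. A call with a number of a shift or a turn outside -1 to 1 is refused whole. A call with a gripper value outside its range is refused whole. OPENING is the closure, from -1 (fully open) to 1 (shut), set as the call begins (- or left out, the last holds). The fingers move at their own pace and stop on an object; FORCE is the grip in N (left out, the last holds). Time passes only in rows, so rows that do not move let the fingers close. It gives the time, the measured TCP pose, the force and the opening at its end, in the units of the state.
- monitor.get_state(): the state, without advancing time (a new reading comes with each control period).
- optics.snapshot(name): name is "scene" or "side" or "wrist"; returns the picture (420x560x3 uint8, red, green, blue); there is no depth.
- optics.camera_model(name): a dict with "fx", "fy", "cx", "cy" (pixels), "T" (4x4, takes a point from camera to world coordinates); the wrist camera has in their place "T_tool_cam" (4x4, takes a point from camera to tool coordinates, whose origin is the TCP and whose axes are the tool frame's). Camera axes: x right, y down, z forward; pixel columns grow to the right and rows downward; lengths in m; the calibration is good to about 2 mm. A picture is of the moment at which its call begins: read the wrist's pose just before it. camera_model takes no time and is no camera call.
- job_done(): hands the job in, once; it reports no verdict.
The state is a dict: "time_s": time; "joints": joint angles; "qd": joint speeds; "joint_efforts": joint torques, N m; "position": TCP position; "orientation": TCP orientation; "ft_force": force on the tool from outside, world axes, zero at the start; "ft_torque": the same for the moment, N m; "grip_width": opening from 0.0 (shut) to 1.0 (fully open).
Only numpy, scipy, OpenCV 4.12 (cv2) and the standard library are available. Lean on these libraries where they do the work, as an engineer would, in place of code of your own. Each camera call takes 0.05 s, during which the arm holds its last target.

### The job

Sweep the three used bur holders (two small rectangular metal blocks and one small round one) along the draining board and off its end into the deep, empty soaking bin, not into the shallow drying tray with the clean instruments. Only push them with the fingertips, without lifting or flicking them, and leave the jar and the tin on the board and the jug beside it where they stand.

Things in the scene. Friction and masses are not known exactly. Their poses are not given: they have to be found in the camera images.
- board: fixed grey draining board, 270 mm (its x) by 250 mm (its y), origin at the centre of its footprint on the worktop; its flat top face is 56 mm above the origin. Both ends (y = +125 and -125 mm) are open and flush, without rims; thin steel rims 5 mm thick stand 8 mm above the top face along its front and back edges (outer faces at x = -135 and +135 mm). Its y axis is the sweeping direction, one way or the other
- bin: fixed deep white plastic soaking bin, empty, open-topped, 300 x 130 x 50 mm outside (x, y, z), walls and floor 4 mm, origin at the centre of its underside on the worktop. It stands against one end of the board (either end), axes parallel to the board's, its centre 191 mm from the board's centre along the board's y; its rim is 6 mm below the board's top face, so that things pushed over the board's end drop in. There is a 1 mm gap between board and bin
- tray: fixed shallow steel drying tray with clean hand instruments lying in it, 300 x 130 x 20 mm outside, walls 3 mm, origin at the centre of its underside on the worktop; it stands against the board's other end, its centre also 191 mm from the board's centre. Nothing may be swept into it
- block_a_center (a point): aluminium block 36 x 24 x 14 mm (x, y, z) with 2 rows of 5 dark bur holes on top, about 35 g, lying flat on the draining board at any yaw; this point is its centre, 7 mm above the board's top face; x along its length, z up
- block_b_center (a point): aluminium block 36 x 24 x 14 mm (x, y, z) with a single row of 4 dark bur holes on top, about 35 g, lying flat on the draining board at any yaw; this point is its centre, 7 mm above the board's top face; x along its length, z up
- round_center (a point): round steel bur holder, diameter 32 mm, 14 mm high, with a ring of dark bur holes on top, about 70 g, lying flat on the draining board; this point is its centre, 7 mm above the board's top face; z up
- block_a: the same two-row block; origin at the centre of its underside
- block_b: the same single-row block; origin at the centre of its underside
- round: the same round holder; origin at the centre of its underside
- jar: small closed glass jar, diameter 38 mm, 50 mm high, standing loose on the board near its back edge (90 to 100 mm from the middle line towards the board's +x), clear of the straight sweeping lanes of the holders; origin at the centre of its underside; leave it alone
- tin: small closed steel tin, diameter 36 mm, 44 mm high, standing loose on the board near its back edge beside the jar; origin at the centre of its underside; leave it alone
- jug: white plastic jug with a loop handle, diameter 90 mm, 100 mm high, standing loose on the worktop to the left of (+y from) the board and its bin or tray; origin at the centre of its underside; leave it alone
Not all that is in view belongs to the job. Leave any yellow look-alike of the round alone. Leave any green look-alike of the block_a alone.

How it is judged (in metres and radians):
At the end, for the whole second after the job is handed in: All three bur holders lie at rest in the soaking bin (their centres within its outline and below its rim); the jar, tin and jug stand within 15 mm of where they were, tipped less than 14 degrees (x of block_a_center in the frame of bin between -0.146 and 0.146 m and y of block_a_center in the frame of bin between -0.061 and 0.061 m and z of block_a_center in the frame of bin between 0 and 0.045 m and linear speed of each of block_a, block_b, round below 0.03 m/s and x of block_b_center in the frame of bin between -0.146 and 0.146 m and y of block_b_center in the frame of bin between -0.061 and 0.061 m and z of block_b_center in the frame of bin between 0 and 0.045 m and x of round_center in the frame of bin between -0.146 and 0.146 m and y of round_center in the frame of bin between -0.061 and 0.061 m and z of round_center in the frame of bin between 0 and 0.045 m and distance of each of jar, tin, jug from where it was at the start of the episode below 0.015 m and angle between each of jar, tin, jug's own z axis and vertical below 0.25 rad); the robot touches nothing.
It fails at once if a bur holder is lifted: its centre rises more than 14 mm above where it lies on the board (z of any of block_a_center, block_b_center, round_center in the frame of board above 0.077 m).
It fails at once if a bur holder is flicked: it moves faster than 0.6 m/s while on the board ((z of block_a_center in the frame of board above 0.055 m and linear speed of block_a above 0.6 m/s) or (z of block_b_center in the frame of board above 0.055 m and linear speed of block_b above 0.6 m/s) or (z of round_center in the frame of board above 0.055 m and linear speed of round above 0.6 m/s)).
It fails at once if a bur holder lands outside the bin: on the worktop or in the drying tray ((height (world z) of block_a_center below 0.035 m and (x of block_a_center in the frame of bin below -0.15 m or x of block_a_center in the frame of bin above 0.15 m or y of block_a_center in the frame of bin below -0.065 m or y of block_a_center in the frame of bin above 0.065 m)) or (height (world z) of block_b_center below 0.035 m and (x of block_b_center in the frame of bin below -0.15 m or x of block_b_center in the frame of bin above 0.15 m or y of block_b_center in the frame of bin below -0.065 m or y of block_b_center in the frame of bin above 0.065 m)) or (height (world z) of round_center below 0.035 m and (x of round_center in the frame of bin below -0.15 m or x of round_center in the frame of bin above 0.15 m or y of round_center in the frame of bin below -0.065 m or y of round_center in the frame of bin above 0.065 m))).
It fails at once if the jar, tin or jug is disturbed: moved more than 15 mm or tipped more than 14 degrees (distance of any of jar, tin, jug from where it was at the start of the episode above 0.015 m or angle between any of jar, tin, jug's own z axis and vertical above 0.25 rad).
It also fails if it takes over 58 s, if anything falls off the work surface, if the arm or the gripper's body presses on something with over 40 N, if the wrist force passes 120 N, or if a joint passes its speed limit or range.

## Working session

There is one attempt and no reset: what is moved stays moved. The work goes in short steps, Python scripts to look and compute and a shell command to move; the robot and the scene stay as the last step left them, time stands still between calls to the robot, and variables do not carry over. Pictures are saved under pics/ and viewed, and the job is handed in when it is done.

```bash
mkdir -p pics; ls
python3 - <<'E'
from cell import monitor, optics, manip
import cv2
s=monitor.get_state(); print(s['time_s'],s['position'],s['orientation'],s['grip_width'])
for n in ["scene","side","wrist"]:
    im=optics.snapshot(n); cv2.imwrite(f"pics/{n}0.png",cv2.cvtColor(im,cv2.COLOR_RGB2BGR)); print(n,optics.camera_model(n))
E
```

```text
pics
0.0 [0.22069544 0.61072532 0.23038671] [[ 9.40475822e-01 -6.08443225e-04  3.39860056e-01]
 [-3.39860598e-01 -1.80746022e-03  9.40474086e-01]
 [ 4.20584459e-05 -9.99998181e-01 -1.90665852e-03]] 1.0031337495489667
scene {'fx': 462.11664694107816, 'fy': 462.11664694107816, 'cx': 285.83566701962366, 'cy': 211.60690121261527, 'T': array([[-0.60252424,  0.53168661, -0.59520911,  1.16687023],
       [ 0.79799049,  0.41372735, -0.43822467,  0.59274355],
       [ 0.0132561 , -0.73901219, -0.67356162,  0.799005  ],
       [ 0.        ,  0.        ,  0.        ,  1.        ]])}
side {'fx': 442.71270535201046, 'fy': 442.71270535201046, 'cx': 279.31197703182386, 'cy': 208.71630431363212, 'T': array([[ 0.71725409, -0.41519779,  0.55960465,  0.027272  ],
       [-0.69680851, -0.42493887,  0.57782771, -0.36637161],
       [-0.00211503, -0.80438657, -0.5941025 ,  0.56796349],
       [ 0.        ,  0.        ,  0.        ,  1.        ]])}
wrist {'fx': 340.963694984484, 'fy': 340.963694984484, 'cx': 280.5403104422719, 'cy': 213.9362989411378, 'T_tool_cam': array([[-7.19905624e-04,  9.64833826e-01,  2.62859602e-01,
        -6.53732704e-02],
       [ 6.41108911e-04, -2.62859170e-01,  9.64833999e-01,
        -1.42269479e-01],
       [ 9.99999535e-01,  8.63111055e-04, -4.29329768e-04,
         1.00917781e-03],
       [ 0.00000000e+00,  0.00000000e+00,  0.00000000e+00,
         1.00000000e+00]])}
```

View pics/scene0.png

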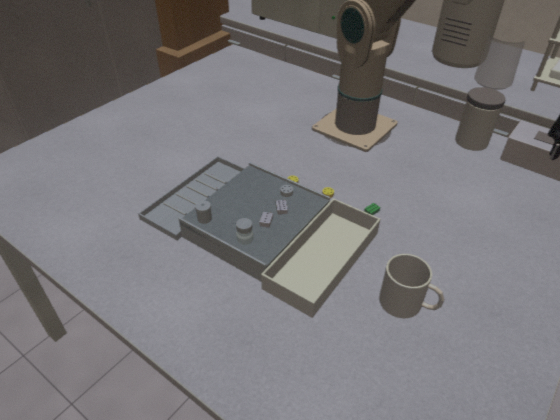

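View pics/side0.png

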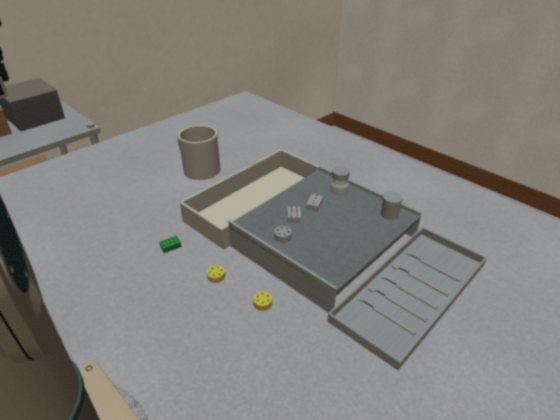

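View pics/wrist0.png

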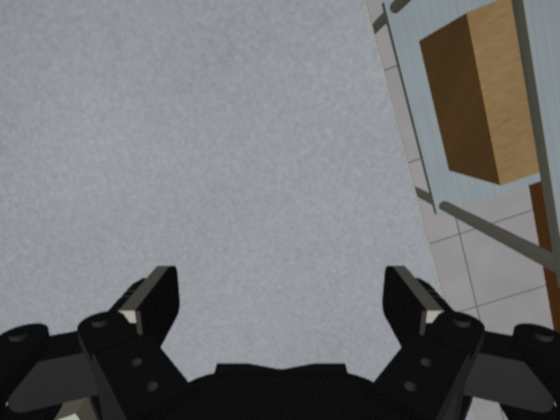

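The bin is at the board's +y end: scene image near (325,255), side image near (250,190). The tray is at the far end. The holders are at roughly (287,190), (282,207) and (266,219) in the scene image, the jar at (244,228) and the tin at (204,211). The yellow and green look-alikes are off the board. I'll zoom in to get precise pixels.

Run:
```python
import cv2
im=cv2.imread("pics/scene0.png")[155:305,135:385]; cv2.imwrite("pics/scz.png",cv2.resize(im,(800,480),interpolation=cv2.INTER_CUBIC))
im=cv2.imread("pics/side0.png")[140:310,175:430]; cv2.imwrite("pics/siz.png",cv2.resize(im,(800,533),interpolation=cv2.INTER_CUBIC))
```

```text
(no output)
```

View pics/scz.png

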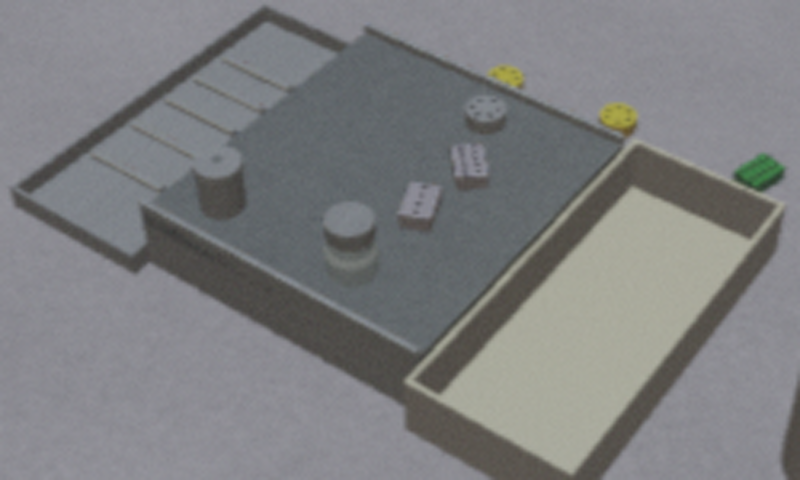

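View pics/siz.png

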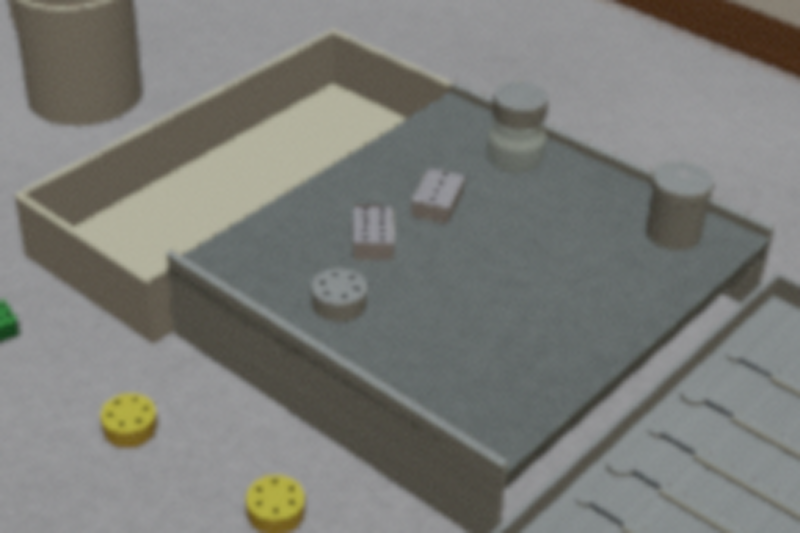

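```bash
cat > h.py <<'E'
import numpy as np
from cell import optics
def ray(n,uv):
    m=optics.camera_model(n); d=np.array([(uv[0]-m['cx'])/m['fx'],(uv[1]-m['cy'])/m['fy'],1]); d=m['T'][:3,:3]@d
    return m['T'][:3,3],d/np.linalg.norm(d)
def tri(a,b):
    (p,d),(q,e)=ray('scene',a),ray('side',b)
    A=np.stack([d,-e],1); t=np.linalg.lstsq(A,q-p,rcond=None)[0]
    x,y=p+t[0]*d,q+t[1]*e; return (x+y)/2,np.linalg.norm(x-y)
def atz(n,uv,z):
    p,d=ray(n,uv); return p+d*(z-p[2])/d[2]
E
python3 - <<'E'
from h import *
sc=lambda p:(135+(p[0]+.5)/3.2-.5,155+(p[1]+.5)/3.2-.5)
si=lambda p:(175+(p[0]+.5)/3.137-.5,140+(p[1]+.5)/3.137-.5)
P=dict(round=((486,109),(340,286),.07),a=((469,158),(374,225),.07),b=((421,202),(439,188),.07),jar=((350,220),(520,97),.106),tin=((220,162),(682,180),.1),
 c_bf=((625,137),(173,255),.064),c_tf=((367,30),(505,468),.064),c_bb=((418,350),(452,90),.064),c_tb=((148,208),(770,232),.064),
 binfar_front=((782,205),(22,195),.05), binback=((575,475),(333,33),.05))
r={}
for k,(u,v,z) in P.items():
    x,e=tri(sc(u),si(v)); r[k]=x; print(k,x.round(4),'res%.4f'%e,atz('scene',sc(u),z).round(4)[:2],atz('side',si(v),z).round(4)[:2])
c=sum(r[k] for k in r if k[:2]=='c_')/4
ey=(r['c_bf']+r['c_bb']-r['c_tf']-r['c_tb'])[:2]; ex=(r['c_bb']+r['c_tb']-r['c_bf']-r['c_tf'])[:2]
print(c,ey,ex,np.degrees(np.arctan2(-ey[0],ey[1])),np.degrees(np.arctan2(ex[1],ex[0])))
for n in [(k) for k in r]: 
    th=np.arctan2(-ey[0],ey[1])*.5+.5*np.arctan2(ex[1],ex[0]);R=np.array([[np.cos(th),-np.sin(th)],[np.sin(th),np.cos(th)]]); print(n,(R.T@(r[n][:2]-c[:2])).round(4))
E
```

```text
round [0.4548 0.0677 0.0694] res0.0027 [0.4544 0.0691] [0.4551 0.066 ]
a [0.5091 0.0932 0.0704] res0.0019 [0.508  0.0936] [0.51   0.0928]
b [0.567  0.0936 0.0686] res0.0025 [0.5673 0.0955] [0.5663 0.0914]
jar [0.6395 0.0916 0.1045] res0.0016 [0.6402 0.0933] [0.6382 0.0896]
tin [ 0.6452 -0.0272  0.0965] res0.0029 [ 0.6472 -0.0227] [ 0.642  -0.0305]
c_bf [0.4104 0.1658 0.0617] res0.0061 [0.41   0.1689] [0.41   0.1604]
c_tf [ 0.4225 -0.0814  0.0585] res0.0032 [ 0.4271 -0.0751] [ 0.4194 -0.0856]
c_bb [0.6719 0.1756 0.0596] res0.0022 [0.6742 0.1789] [0.6671 0.1701]
c_tb [ 0.6855 -0.0679  0.0584] res0.0059 [ 0.6881 -0.0599] [ 0.681  -0.0729]
binfar_front [0.3905 0.2942 0.0496] res0.0036 [0.389  0.2953] [0.3908 0.2915]
binback [0.6847 0.3096 0.0475] res0.0040 [0.6848 0.3119] [0.6824 0.3044]
[0.54759743 0.04801927 0.0595541 ] [-0.02570425  0.49071676] [0.52449505 0.02321356] 2.998471460166038 2.5341926904431844
round [-0.0917  0.0241]
a [-0.0363  0.047 ]
b [0.0216 0.0446]
jar [0.0939 0.0391]
tin [ 0.0939 -0.0798]
c_bf [-0.1314  0.1243]
c_tf [-0.1312 -0.1232]
c_bb [0.1304 0.1214]
c_tb [ 0.1321 -0.1225]
binfar_front [-0.145   0.2535]
binback [0.1496 0.2546]
```

The two views agree: residuals are 2–6 mm and the tops are at about 0.07. The board is at (0.548, 0.048) with yaw about 2.8°. In board coordinates the holders are round (-92, 24), a (-36, 47) and b (22, 45) mm. I'll use partly closed fingers as a two-point pusher, one lane at a time, starting with b.

```bash
python3 -m creep '[[0.6,-1,0,-0.3],[0.6,-1,0,-0.3],[0.6,-1,0,-0.3],[0.6,-1,0,-0.3],[0.6,-1,0,-0.3],[0.6,-1,0,-0.3],[0.6,-1,0,-0.3],[0.6,-1,0,-0.3]]' 0.6 20
python3 -m creep '[[0.6,-1,0,-0.3],[0.6,-1,0,-0.3],[0.6,-1,0,-0.3],[0.6,-1,0,-0.3],[0.6,-1,0,-0.3],[0.6,-1,0,-0.3],[0.6,-1,0,-0.3],[0.6,-1,0,-0.3]]'
```

```text
time_s: 1.15
position: [0.3179, 0.4448, 0.2284]
orientation: [[0.77, -0.004, 0.638], [-0.638, -0.003, 0.77], [-0.001, -1.0, -0.004]]
ft_force: [0.0, -0.5, -0.3]
grip_width: 0.201
time_s: 2.15
position: [0.4209, 0.2733, 0.2287]
orientation: [[0.496, -0.003, 0.868], [-0.868, -0.001, 0.496], [-0.001, -1.0, -0.003]]
ft_force: [-0.3, -0.6, 0.0]
grip_width: 0.2
```

```bash
python3 -m creep '[[0.65,-1,0,-0.3],[0.65,-1,0,-0.3],[0.65,-1,0,-0.3],[0.65,-1,0,-0.3],[0.65,-1,0,-0.3],[0.65,-1,0,-0.3],[0.65,-1,0,-0.3],[0.65,-1,0,-0.3]]'
python3 -m creep '[[0.5,-0.9,-0.5,-0.3],[0.5,-0.8,-1,-0.3],[0.4,-0.5,-1,-0.2],[0,0,0,0]]'
```

```text
time_s: 3.15
position: [0.5302, 0.1011, 0.2286]
orientation: [[0.159, -0.002, 0.987], [-0.987, 0.001, 0.159], [-0.001, -1.0, -0.002]]
ft_force: [0.3, 0.9, 0.7]
grip_width: 0.197
time_s: 3.65
position: [0.5604, 0.0508, 0.1771]
orientation: [[0.036, -0.001, 0.999], [-0.999, 0.0, 0.036], [-0.0, -1.0, -0.001]]
ft_force: [-0.6, -0.1, 0.6]
grip_width: 0.203
```

```bash
python3 -m creep '[[0.3,-0.4,-0.5,0.1],[0.15,-0.3,-1,0],[0,0,-0.7,0],[0,0,0,0]]'
python3 - <<'E'
from cell import optics,monitor
import cv2
for n in ["wrist","side"]:
    cv2.imwrite(f"pics/{n}1.png",cv2.cvtColor(optics.snapshot(n),cv2.COLOR_RGB2BGR))
E
```

```text
time_s: 4.15
position: [0.5705, 0.0381, 0.1321]
orientation: [[0.056, 0.001, 0.998], [-0.998, 0.002, 0.056], [-0.002, -1.0, 0.001]]
ft_force: [-0.5, 0.7, 0.6]
grip_width: 0.196
```

View pics/wrist1.png

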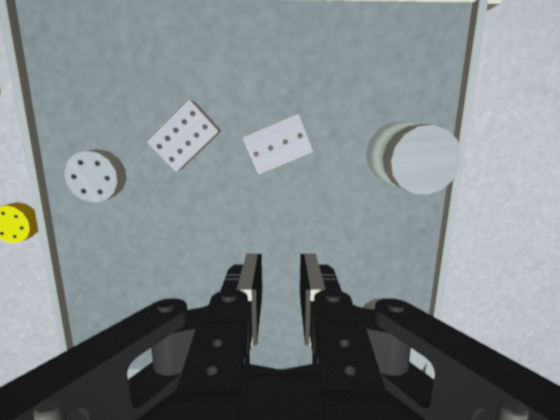

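View pics/side1.png

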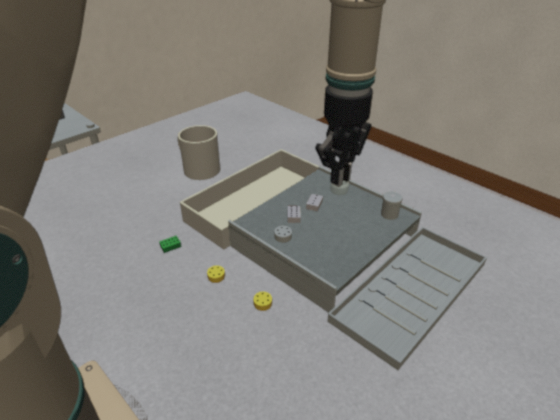

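The wrist view shows b at (278,144), a at (183,135), the round at (91,176) and the jar at (425,158). The fingers straddle column 281. I'll check the positions from here.

```bash
cat >> h.py <<'E'
def wr(uv,z,s):
    m=optics.camera_model('wrist'); R=np.array(s['orientation']); T=m['T_tool_cam']
    o=np.array(s['position'])+R@T[:3,3]; d=R@T[:3,:3]@np.array([(uv[0]-m['cx'])/m['fx'],(uv[1]-m['cy'])/m['fy'],1])
    return (o+d*(z-o[2])/d[2])[:2]
C=np.array([.5476,.0480]); th=np.radians(2.8)
RB=np.array([[np.cos(th),-np.sin(th)],[np.sin(th),np.cos(th)]])
E
python3 - <<'E'
from h import *
from cell import monitor
s=monitor.get_state()
for k,uv,z in [('a',(183,135),.07),('b',(278,144),.07),('r',(91,176),.07),('jar',(427,159),.106),('railLtop',(14,60),.064),('railR',(470,100),.064),('Lend',(18,2),.056)]:
    w=wr(uv,z,s); print(k,w.round(4),(RB.T@(w-C)).round(4))
print('tcp',RB.T@(s['position'][:2]-C))
E
```

```text
a [0.5124 0.0938] [-0.0329  0.0475]
b [0.5684 0.0918] [0.0229 0.0427]
r [0.4564 0.0664] [-0.0902  0.0228]
jar [0.6423 0.0909] [0.0967 0.0383]
railLtop [0.4152 0.1299] [-0.1283  0.0883]
railR [0.6802 0.1233] [0.1362 0.0688]
Lend [0.4161 0.1618] [-0.1258  0.1201]
tcp [ 0.02326161 -0.01108707]
```

The wrist positions agree to 2–3 mm. Next I lower behind b.

```bash
python3 -m creep '[[0,0,-1,0],[0,0,-1,0],[0,0,-0.8,0],[0,0,-0.3,0],[0,0,0,0],[0,0,0,0]]'
```

```text
time_s: 5.0
position: [0.5747, 0.0396, 0.0736]
orientation: [[0.059, 0.012, 0.998], [-0.998, 0.004, 0.059], [-0.003, -1.0, 0.012]]
ft_force: [0.1, 0.2, 0.5]
grip_width: 0.196
```

```bash
python3 -m creep '[[-0.15,0,-0.4,0],[-0.1,0,-0.25,0],[0,0,-0.05,0],[0,0,0,0]]'
```

```text
time_s: 5.5
position: [0.5698, 0.0396, 0.0594]
orientation: [[0.059, 0.013, 0.998], [-0.998, 0.004, 0.059], [-0.003, -1.0, 0.013]]
ft_force: [0.6, -0.9, -0.0]
grip_width: 0.199
```

```bash
python3 -m creep '[[0,0.3,0,0],[0,0.3,0,0],[0,0.3,0,0],[-0.02,0.4,0,0],[-0.02,0.4,0,0],[-0.02,0.4,0,0],[-0.02,0.4,0,0],[0,0,0,0]]'
python3 - <<'E'
from cell import optics,monitor
import cv2
for n in ["wrist"]:
    cv2.imwrite(f"pics/{n}2.png",cv2.cvtColor(optics.snapshot(n),cv2.COLOR_RGB2BGR))
E
```

```text
time_s: 6.5
position: [0.5683, 0.0946, 0.0597]
orientation: [[0.061, 0.014, 0.998], [-0.998, 0.005, 0.061], [-0.004, -1.0, 0.014]]
ft_force: [0.1, 0.2, 1.0]
grip_width: 0.202
```

View pics/wrist2.png

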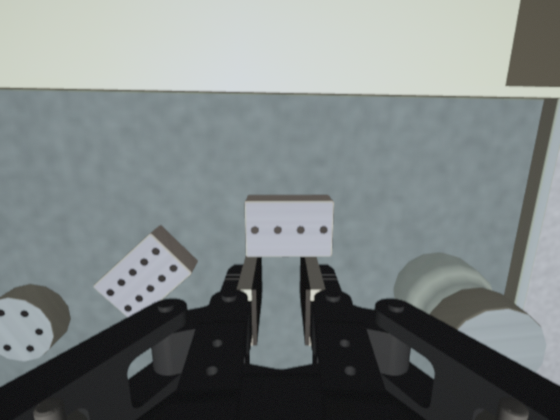

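b is squared against both fingers at (290,225), with a clear run to the bin. I'll keep pushing.

```bash
python3 -m creep '[[-0.03,0.5,0,0],[-0.03,0.5,0,0],[-0.03,0.5,0,0],[-0.03,0.5,0,0],[-0.03,0.5,0,0],[-0.03,0.5,0,0],[-0.03,0.5,0,0],[-0.03,0.5,0,0]]'
python3 -m creep '[[-0.02,0.4,0,0],[-0.02,0.4,0,0],[0,0.2,0,0],[0,0,0,0]]'
python3 - <<'E'
from cell import optics,monitor
import cv2
for n in ["wrist"]:
    cv2.imwrite(f"pics/{n}3.png",cv2.cvtColor(optics.snapshot(n),cv2.COLOR_RGB2BGR))
E
```

```text
time_s: 7.55
position: [0.5632, 0.1788, 0.0597]
orientation: [[0.059, 0.014, 0.998], [-0.998, 0.004, 0.059], [-0.003, -1.0, 0.014]]
ft_force: [0.1, -0.1, 0.1]
grip_width: 0.203
time_s: 8.05
position: [0.5621, 0.2012, 0.0596]
orientation: [[0.06, 0.014, 0.998], [-0.998, 0.004, 0.06], [-0.003, -1.0, 0.014]]
ft_force: [0.0, 0.6, -0.1]
grip_width: 0.2
```

View pics/wrist3.png

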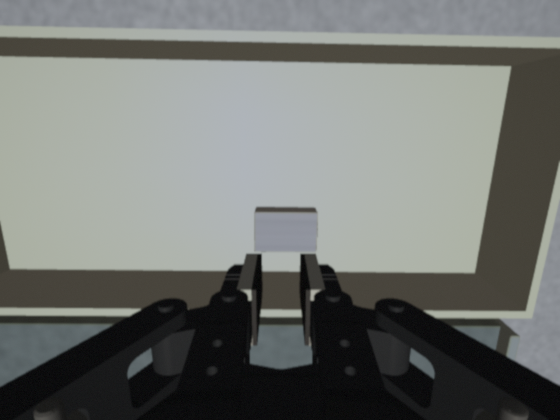

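b is in the bin, at (286,228). Now block a.

```bash
python3 -m creep '[[0,0,1,0],[0,0,1,0],[-0.1,-0.5,1,0],[-0.3,-1,0,0],[-0.3,-1,0,0],[-0.3,-1,0,0],[-0.3,-1,0,0],[-0.3,-1,0,0]]'
python3 -m creep '[[-0.3,-1,0,0],[-0.3,-0.8,0,0],[-0.1,-0.2,0,0],[0,0,0,0]]'
```

```text
time_s: 9.1
position: [0.5253, 0.079, 0.1193]
orientation: [[0.055, 0.009, 0.998], [-0.999, -0.0, 0.055], [0.001, -1.0, 0.009]]
ft_force: [0.3, -0.3, 0.2]
grip_width: 0.198
time_s: 9.6
position: [0.5077, 0.0325, 0.1181]
orientation: [[0.049, 0.005, 0.999], [-0.999, -0.001, 0.049], [0.001, -1.0, 0.005]]
ft_force: [-0.1, 0.4, 0.3]
grip_width: 0.203
```

```bash
python3 -m creep '[[0.1,0,-1,0],[0.1,0,-1,0],[0,0,-0.6,0],[0,0,0,0]]'
python3 - <<'E'
from cell import optics,monitor
import cv2
for n in ["wrist"]:
    cv2.imwrite(f"pics/{n}4.png",cv2.cvtColor(optics.snapshot(n),cv2.COLOR_RGB2BGR))
E
```

```text
time_s: 10.1
position: [0.5133, 0.0361, 0.0648]
orientation: [[0.054, 0.007, 0.999], [-0.999, 0.001, 0.054], [-0.001, -1.0, 0.007]]
ft_force: [0.1, -0.2, 0.1]
grip_width: 0.204
```

View pics/wrist4.png

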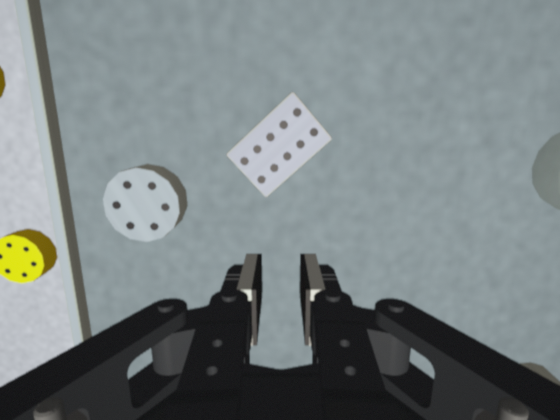

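Block a is centred at (279,145), straight ahead of the fingers. I'll lower a little and push.

```bash
python3 -m creep '[[0,0,-0.25,0],[0,0.3,0,0],[0,0.3,0,0],[0,0.4,0,0],[-0.02,0.4,0,0],[-0.02,0.4,0,0],[-0.02,0.4,0,0],[-0.02,0.4,0,0]]'
python3 - <<'E'
from cell import optics,monitor
import cv2
for n in ["wrist"]:
    cv2.imwrite(f"pics/{n}5.png",cv2.cvtColor(optics.snapshot(n),cv2.COLOR_RGB2BGR))
E
```

```text
time_s: 11.15
position: [0.513, 0.0924, 0.0616]
orientation: [[0.054, 0.011, 0.998], [-0.999, 0.002, 0.054], [-0.001, -1.0, 0.011]]
ft_force: [-0.3, 0.4, -0.1]
grip_width: 0.197
```

View pics/wrist5.png

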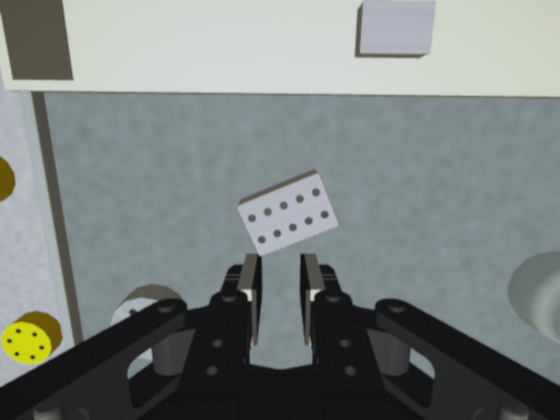

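a is turning square as hoped, at (288,213). I'll keep going.

```bash
python3 -m creep '[[-0.03,0.5,0,0],[-0.03,0.5,-0.05,0],[-0.03,0.5,0,0],[-0.03,0.5,0,0],[-0.03,0.5,0,0],[-0.03,0.5,0,0],[-0.03,0.5,0,0],[-0.03,0.5,0,0]]'
python3 -m creep '[[-0.02,0.4,0,0],[-0.02,0.4,0,0],[0,0.2,0,0],[0,0,0,0]]'
python3 - <<'E'
from cell import optics,monitor
import cv2
for n in ["wrist"]:
    cv2.imwrite(f"pics/{n}6.png",cv2.cvtColor(optics.snapshot(n),cv2.COLOR_RGB2BGR))
E
```

```text
time_s: 12.2
position: [0.5078, 0.1793, 0.0605]
orientation: [[0.056, 0.011, 0.998], [-0.998, 0.003, 0.056], [-0.002, -1.0, 0.011]]
ft_force: [-0.7, -0.2, 0.2]
grip_width: 0.2
time_s: 12.7
position: [0.5068, 0.2017, 0.0604]
orientation: [[0.057, 0.011, 0.998], [-0.998, 0.003, 0.057], [-0.002, -1.0, 0.011]]
ft_force: [-0.8, -0.2, -0.5]
grip_width: 0.203
```

View pics/wrist6.png

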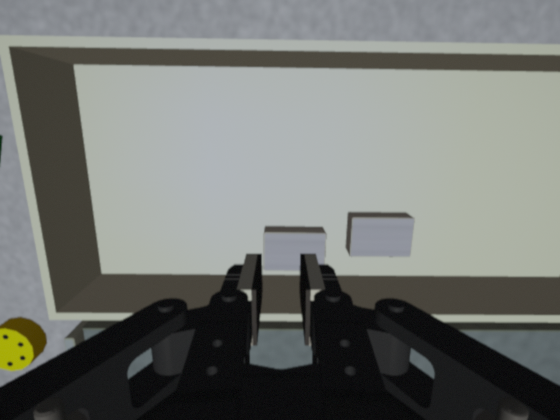

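Both blocks are in the bin, at (294,250) and (380,236). Now the round one.

```bash
python3 -m creep '[[0,0,1,0],[0,0,1,0],[-0.1,-0.5,1,0],[-0.3,-1,0,0],[-0.3,-1,0,0],[-0.3,-1,0,0],[-0.3,-1,0,0],[-0.3,-1,0,0]]'
python3 -m creep '[[-0.2,-1,0,0],[-0.2,-0.9,0,0],[0,-0.6,0,0],[0,-0.3,0,0],[0,0,0,0]]'
```

```text
time_s: 13.75
position: [0.4693, 0.0792, 0.1201]
orientation: [[0.051, 0.005, 0.999], [-0.999, -0.002, 0.051], [0.002, -1.0, 0.005]]
ft_force: [-0.5, -0.3, 0.7]
grip_width: 0.202
time_s: 14.38
position: [0.4557, 0.0142, 0.1182]
orientation: [[0.042, -0.001, 0.999], [-0.999, -0.004, 0.042], [0.004, -1.0, -0.002]]
ft_force: [1.0, 0.4, -0.7]
grip_width: 0.201
```

```bash
python3 -m creep '[[0,0.1,-1,0],[0,0.1,-1,0],[0,0,-0.6,0.05],[0,0,0,0]]'
python3 - <<'E'
from cell import optics,monitor
import cv2
for n in ["wrist"]:
    cv2.imwrite(f"pics/{n}7.png",cv2.cvtColor(optics.snapshot(n),cv2.COLOR_RGB2BGR))
E
```

```text
time_s: 14.88
position: [0.4569, 0.0208, 0.0648]
orientation: [[0.053, 0.001, 0.999], [-0.999, -0.002, 0.053], [0.002, -1.0, 0.0]]
ft_force: [-0.4, 0.6, -0.0]
grip_width: 0.2
```

View pics/wrist7.png

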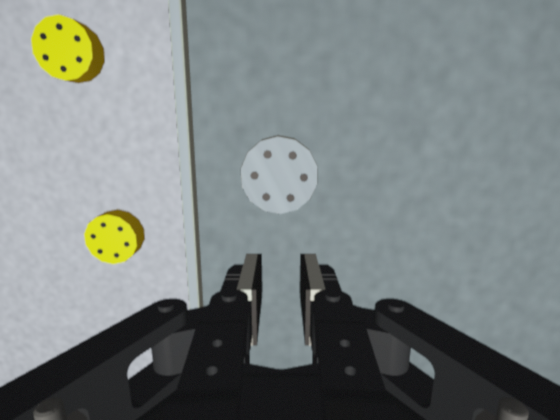

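The round one is at (280,174), centred ahead of the fingers, and the gap between them will cradle it.

```bash
python3 -m creep '[[0,0,-0.25,0],[0,0.3,0,0],[0,0.3,0,0],[0,0.3,0,0],[-0.02,0.4,0,0],[-0.02,0.4,0,0],[-0.02,0.4,0,0],[-0.02,0.4,0,0]]'
python3 - <<'E'
from cell import optics,monitor
import cv2
for n in ["wrist"]:
    cv2.imwrite(f"pics/{n}8.png",cv2.cvtColor(optics.snapshot(n),cv2.COLOR_RGB2BGR))
E
```

```text
time_s: 15.92
position: [0.4566, 0.0745, 0.0615]
orientation: [[0.054, 0.005, 0.999], [-0.999, -0.002, 0.054], [0.002, -1.0, 0.004]]
ft_force: [-0.1, -0.8, -0.1]
grip_width: 0.199
```

View pics/wrist8.png

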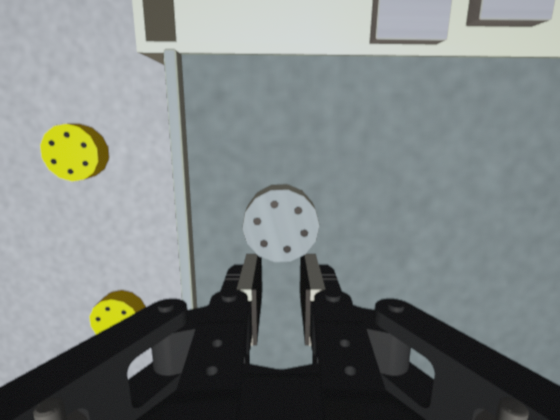

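```bash
python3 -m creep '[[-0.03,0.5,0,0],[-0.03,0.5,-0.05,0],[-0.03,0.5,0,0],[-0.03,0.5,0,0],[-0.03,0.5,0,0],[-0.03,0.5,0,0],[-0.03,0.5,0,0],[-0.03,0.5,0,0]]'
python3 -m creep '[[-0.03,0.5,0,0],[-0.03,0.5,0,0],[-0.02,0.4,0,0],[-0.02,0.3,0,0],[0,0,0,0],[0,0,0,0]]'
python3 - <<'E'
from cell import optics,monitor
import cv2
for n in ["wrist"]:
    cv2.imwrite(f"pics/{n}9.png",cv2.cvtColor(optics.snapshot(n),cv2.COLOR_RGB2BGR))
E
```

```text
time_s: 16.98
position: [0.4514, 0.1611, 0.0604]
orientation: [[0.055, 0.004, 0.999], [-0.999, -0.001, 0.055], [0.001, -1.0, 0.004]]
ft_force: [-0.3, 0.9, 0.8]
grip_width: 0.197
time_s: 17.73
position: [0.4489, 0.1985, 0.0602]
orientation: [[0.056, 0.004, 0.998], [-0.998, -0.001, 0.056], [0.001, -1.0, 0.004]]
ft_force: [0.9, 0.8, -0.0]
grip_width: 0.2
```

View pics/wrist9.png

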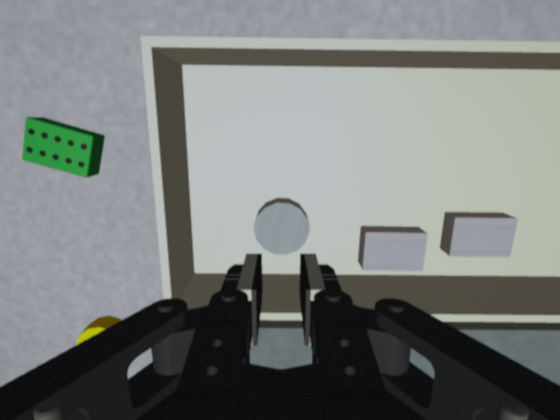

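All three are in the bin. I'll retreat upward and check.

```bash
python3 -m creep '[[0,0,1,0],[0,0,1,0],[0,0,1,0],[0,0,1,0],[0,0,1,0],[0,0,1,0],[0,0,0,0],[0,0,0,0]]'
python3 - <<'E'
from cell import optics,monitor
import cv2,numpy as np
a=cv2.imread("pics/side0.png")[100:310,150:440]
b=cv2.cvtColor(optics.snapshot("side"),cv2.COLOR_RGB2BGR)[100:310,150:440]
c=cv2.cvtColor(optics.snapshot("scene"),cv2.COLOR_RGB2BGR)[155:325,135:455]
cv2.imwrite("pics/end_side.png",cv2.resize(np.hstack([a,b]),(800,290)));cv2.imwrite("pics/end_scene.png",cv2.resize(c,(800,425)))
E
```

```text
time_s: 18.77
position: [0.4479, 0.1943, 0.183]
orientation: [[0.049, 0.001, 0.999], [-0.999, -0.002, 0.049], [0.003, -1.0, 0.001]]
ft_force: [0.2, 0.5, -0.3]
grip_width: 0.198
```

View pics/end_side.png

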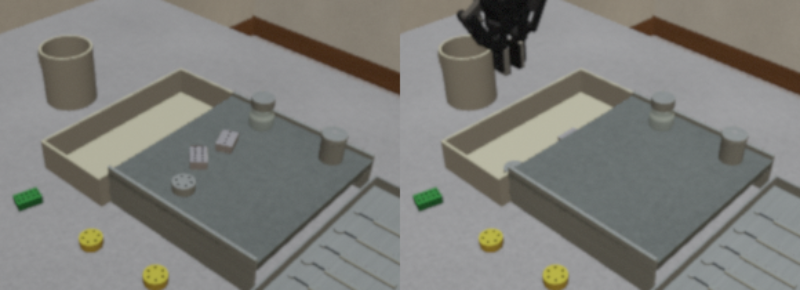

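View pics/end_scene.png

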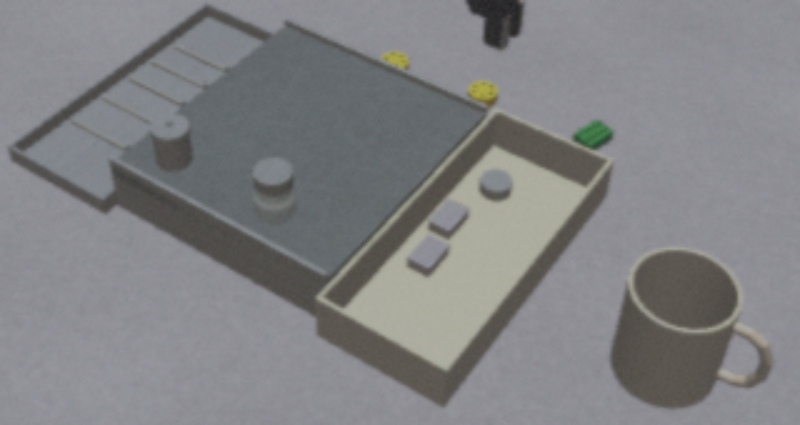

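The pictures show all three holders lying flat in the bin, at (495,183), (449,217) and (428,254) in the scene crop. The jar, tin, jug and look-alikes haven't moved. Nothing touches the robot.

```bash
python3 -c "
from cell import job_done; print(job_done())"
```

```text
the job is handed in; nothing more can be done
None
```

I swept all three bur holders along the board into the soaking bin at its +y end and handed the job in at about 19 s of the 58 s allowed. No verdict was reported.

- **Method:** I used the partly closed fingertips as a two-point pusher and swept one straight lane each for block b, block a and the round, at roughly 0.1 m/s or less. The wrist force stayed around 1 N in the readings between moves.
- **Last checks:** The final side and scene pictures show the three holders lying flat in the bin. The jar, tin, jug and look-alikes look unmoved by eye. The gripper was clear, with the TCP at 0.18 m.
- **Disagreements:** The two views differed by up to 6 mm on the board's corners, and by 2–3 mm on the holders. The two blocks turned over as they dropped in, since no holes show on top, and they lie flat.

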